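# Slow-jog the grinder with its dead-man lever

### The job

Jog the empty coffee grinder at slow speed from its control boxes: press the green, then the white, then the blue key, one at a time, each fully down and let up again before the next, without pressing the red stop key or the lever meanwhile. Then push the dead-man lever down with the fingers until its pointer stands in the green band (half way, the lever about level), never down into the red zone, keep it there steadily for three seconds, and finish while still holding it there. Leave the other things on the counter where they are.

Things in the scene. Friction and masses are not known exactly. Their poses are not given: they have to be found in the camera images.
- key_box: low grey instrument case with a dark deck, fixed to the counter, 84 (x) x 216 (y) mm, deck 32 mm above the counter; carries four round spring keys (green, white, blue, red) in one row along its y axis, 48 mm apart, in an order that changes from run to run. Origin: centre of its underside.
- key_green_top (a point): centre of the top of the green key cap (moves with the cap): a green disc 26 mm across in a black collar 42 mm across; released, the cap top is 54 mm above the counter and 10 mm above its collar.
- key_green (a joint): travel of the green key in m: 0 released, 0.006 fully down (straight down). Spring: about 1.2 N to start, 4 N fully down; it springs back by itself. Counts as pressed home above 0.0045.
- key_white_top (a point): centre of the top of the white key cap (moves with the cap): a white disc 26 mm across in a black collar 42 mm across; released, the cap top is 54 mm above the counter and 10 mm above its collar.
- key_white (a joint): travel of the white key in m: 0 released, 0.006 fully down (straight down). Spring: about 1.2 N to start, 4 N fully down; it springs back by itself. Counts as pressed home above 0.0045.
- key_blue_top (a point): centre of the top of the blue key cap (moves with the cap): a blue disc 26 mm across in a black collar 42 mm across; released, the cap top is 54 mm above the counter and 10 mm above its collar.
- key_blue (a joint): travel of the blue key in m: 0 released, 0.006 fully down (straight down). Spring: about 1.2 N to start, 4 N fully down; it springs back by itself. Counts as pressed home above 0.0045.
- key_red_top (a point): centre of the top of the red key cap (moves with the cap): a red disc 26 mm across in a black collar 42 mm across; released, the cap top is 54 mm above the counter and 10 mm above its collar.
- key_red (a joint): travel of the red key in m: 0 released, 0.006 fully down (straight down). Spring: about 1.2 N to start, 4 N fully down; it springs back by itself. Counts as pressed home above 0.0045.
- lever_unit: fixed grey base of the dead-man lever, 180 (x) x 80 (y) mm, 26 mm high; cheeks 86 mm high hold the hinge at its +x end, the lever runs from there to -x. White scale plate beside the pad (y = 24 to 48 mm, x = -46 mm, top at 116 mm), green band half way up, red at the bottom of its -x face. Origin: underside, below the lever, 60 mm from the hinge, 50 mm from the pad.
- lever_hinge (a point): the lever's hinge axis (along the unit's y), 72 mm above the counter.
- lever_pad (a point): centre of the top of the black pad at the lever's free end (moves with it); 44 mm along the lever x 36 mm wide, 110 mm from the hinge. Top about 106 mm above the counter released, 79 mm with the lever level (half way), 52 mm fully down. An orange pointer sticks out of the pad in front of the scale plate.
- deadman (a joint): angle of the dead-man lever, rad: 0 released (free end 0.25 rad above level), 0.25 level with the pointer mid green band, 0.5 fully down. Green band 0.19 to 0.31; red zone from 0.36 on. Spring-loaded upwards: at the pad about 2 N to start, 6 N in the green band, 10 N fully down; let go, it springs back up.
- cinnamon_jar: spice jar with red cap, 45x45x106 mm, bystander. Origin: centre of underside.
- sugar_caddy: wooden caddy with sugar sachets, 90x160x75 mm, bystander. Origin: centre of underside.
- milk_pitcher: steel milk pitcher, 92x127x111 mm, bystander. Origin: in its underside.
- cup_served: small cream stoneware cup standing upright, 86x102x56 mm, bystander. Origin: in its underside.

How it is judged:
By the outcome, as a careful person would: the job done as asked, in the order asked, and still so for the second after the job is handed in, while the arm keeps its last pose, push and grip.
It also fails if it takes over 54 s, if anything falls off the work surface, if the arm or the gripper's body presses on something with over 40 N, if the wrist force passes 120 N, or if a joint passes its speed limit or range.

### The arm

A 7-joint arm with a two-finger parallel gripper is mounted at the origin on a cart in front of the work surface, level with it; the furniture and walls round the work are solid. World frame = base frame: x ahead of the robot, y to its left, z up, the work surface at z = 0. Lengths are in m, angles in rad, forces in N, time in s.
With the tool pointing down it reaches from about 0.4 to 0.875 m from the base axis. Payload 19.3 kg.
Tool frame: the origin (TCP) lies at the very end of the fingers, on their centre line; the grasp point (between the pads) lies 19 mm behind it; z points along the fingers, y is the line along which they close (so a half turn about z gives the same grasp; the last joint's range is limited). The gripper opens to 85 mm and grips with 20 to 120 N. Pads are 22 mm wide; open, the fingers measure 114 mm over their backs; the gripper's body (76 mm by 85 mm) begins 54 mm behind the grasp point. The pads swing forward as they close: fully open they stand 13 mm farther back than shut.
Start: joints at [1.074, 0.521, -0.036, 1.599, 0.021, 1.021, -0.113], TCP at [0.259, -0.569, 0.231] pointing down, gripper open.
Joint ranges: [-2.91, 2.91], [-0.3, 2.13], [-1.5, 1.42], [0.17, 2.43], [-1.26, 4.41], [0.16, 1.93], [-2.52, 2.52]. Speed limits (rad/s): [1.89, 1.89, 2.39, 2.39, 3.01, 3.01, 3.01].

### API

Orientations are given as [roll, pitch, yaw] about the fixed x, y, z axes, in that order (R = Rz(yaw) Ry(pitch) Rx(roll)).
In Python, from workcell import bot gives the robot as it stands.
- The arm moves only by the shell command python3 -m crank 'ROWS' [FORCE]. ROWS is a JSON object of lists of equal length, an entry for each row: "travel": the shift along the world's x, y, z in cm, a list of three; "turn": the turn, a rotation vector about the world's x, y, z in degrees, a list of three; "gripper": the closure, from 0 (fully open) to 1 (shut). A call has exactly 5 rows; each row is the pose to reach, as a shift and turn from the pose commanded when the call began; what a row does not reach only later rows make up. A row lasts 1/10 s, in which the tool goes at most 50 mm and 8.59 degrees, less where a joint would pass 70% of its speed; a pose out of reach is approached as far as the arm can. A call with a gripper value outside its range is refused whole. The fingers move at their own pace and stop on an object; FORCE is the grip in N (left out, the last holds). Time passes only in rows, so rows that repeat a pose let the fingers close, or fill a call up. It gives the time, the measured TCP pose, the force, the opening and the grip force at its end, in the units of the state.
- bot.observe(): the state, without advancing time (a new reading comes with each control period).
- bot.grab_frame(name): name is "side" or "top" or "wrist"; returns a dict with "pixels" (480x640x3 uint8, red, green, blue), "fx", "fy", "cx", "cy" (pixels), "extrinsics" (4x4, takes a point from world to camera coordinates). Camera axes: x right, y down, z forward; pixel columns grow to the right and rows downward; lengths in m; the calibration is good to about 2 mm. The wrist camera is an equidistant fisheye: a pixel r from the principal point sees the ray r / f radians off the axis. A picture is of the moment at which its call begins. There is no depth.
- bot.job_done(): hands the job in; it is judged then, once.
The state is a dict: "clock": time; "qpos": joint angles; "qd": joint speeds; "joint_efforts": joint torques, N m; "position": TCP position; "tool_rot": TCP orientation; "force": force on the tool from outside, world axes, zero at the start; "moment": the same for the moment, N m; "grip_width": finger opening in m; "finger_force": force on a finger pad.
Only numpy, scipy, OpenCV 4.12 (cv2) and the standard library are available. Lean on these libraries where they do the work, as an engineer would, in place of code of your own. Each camera call takes 0.05 s, during which the arm holds its last target. There are 200 camera calls.

## Working session

There is one attempt and no reset: what is moved stays moved. The work goes in short steps, Python scripts to look and compute and a shell command to move; the robot and the scene stay as the last step left them, time stands still between calls to the robot, and variables do not carry over. Pictures are saved under pics/ and viewed, at most 10 in all, crops included, and the job is handed in when it is done.

```bash
mkdir -p pics; ls
python3 - <<'E'
from workcell import bot
import cv2,numpy as np,pickle
s=bot.observe();print({k:np.round(v,3).tolist() for k,v in s.items()})
fr={}
for n in ("top","side"):
    f=bot.grab_frame(n);fr[n]=f
    cv2.imwrite(f"pics/{n}0.png",f["pixels"][:,:,::-1]);print(n,f["fx"],f["fy"],f["cx"],f["cy"],np.round(f["extrinsics"],4).tolist())
pickle.dump(fr,open("fr0.pkl","wb"))
E
```

```text
pics
{'clock': 0.0, 'qpos': [1.074, 0.522, -0.036, 1.6, 0.021, 1.021, -0.113], 'qd': [-0.0, 0.003, -0.002, -0.001, -0.002, 0.001, -0.001], 'joint_efforts': [0.001, -92.71, 1.98, -36.993, 0.018, 0.008, -0.0], 'position': [0.259, -0.569, 0.231], 'tool_rot': [-3.14, 0.0, 0.427], 'force': [0.42, 0.002, 0.202], 'moment': [0.009, 0.001, -0.003], 'finger_force': 0.0, 'grip_width': 0.085}
top 438.3543715124288 438.3543715124288 324.98833557365083 239.14877737252198 [[0.0707, -0.9975, 0.0016, -0.2792], [-0.9743, -0.0694, -0.2142, 0.6], [0.2137, 0.0136, -0.9768, 1.1579], [0.0, 0.0, 0.0, 1.0]]
side 439.1249578861734 439.1249578861734 320.03763438851877 239.75227380163315 [[0.9995, -0.02, -0.0234, -0.5903], [-0.0298, -0.4359, -0.8995, 0.0049], [0.0078, 0.8998, -0.4363, 1.1486], [0.0, 0.0, 0.0, 1.0]]
```

View pics/top0.png

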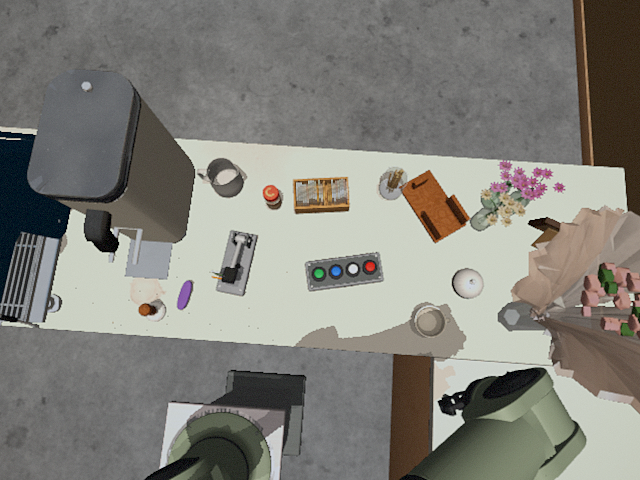

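View pics/side0.png

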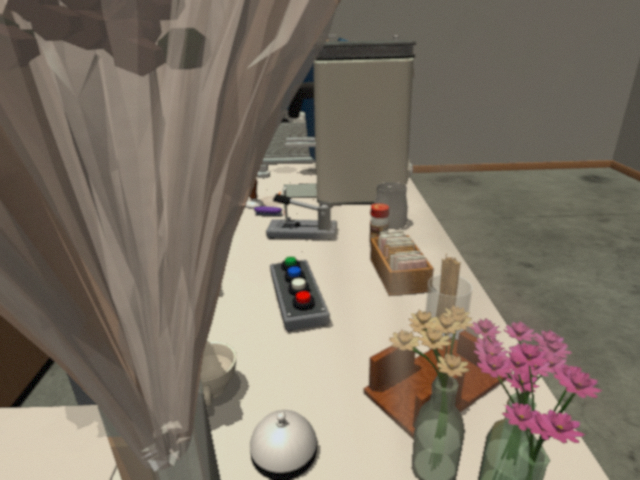

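The top picture shows the keys at green (319,273), blue (336,271), white (353,268) and red (370,267). The lever pad is near (230,274) and its hinge near (240,238). The side picture shows the same key row from (290,263) to (304,298). I'll measure these now.

```bash
cat > h.py <<'E'
import numpy as np,cv2
def ray(f,uv):
    E=f["extrinsics"];d=E[:3,:3].T@np.array([(uv[0]-f["cx"])/f["fx"],(uv[1]-f["cy"])/f["fy"],1]);return -E[:3,:3].T@E[:3,3],d
def at_z(f,uv,z):
    c,d=ray(f,uv);return c+d*(z-c[2])/d[2]
def proj(f,p):
    E=f["extrinsics"];q=E[:3,:3]@np.array(p)+E[:3,3];return np.array([f["fx"]*q[0]/q[2]+f["cx"],f["fy"]*q[1]/q[2]+f["cy"]])
E
python3 - <<'E'
from h import *;import pickle
fr=pickle.load(open("fr0.pkl","rb"))
seeds={"top":dict(green=(319,273),blue=(336,271),white=(353,268),red=(370,267)),"side":dict(green=(290,263),blue=(294,272),white=(299,285),red=(304,298))}
for n in seeds:
    f=fr[n];im=f["pixels"].astype(int)
    for k,(u,v) in seeds[n].items():
        w=im[v-10:v+11,u-10:u+11];R,G,B=w[...,0],w[...,1],w[...,2]
        m={"green":G-np.maximum(R,B)>40,"blue":B-np.maximum(R,G)>40,"red":R-np.maximum(G,B)>60,"white":w.min(2)>150}[k]
        y,x=np.nonzero(m);c=(x.mean()+u-10,y.mean()+v-10)
        print(n,k,m.sum(),np.round(c,1),np.round(at_z(f,c,.054 if n=="top" else .052),4))
f=fr["top"]
c=cv2.resize(f["pixels"][220:310,200:280],None,fx=6,fy=6,interpolation=cv2.INTER_CUBIC)
g=fr["side"]
d=cv2.resize(g["pixels"][185:250,255:345],(540,390),interpolation=cv2.INTER_CUBIC)
cv2.imwrite("pics/lev_top.png",c[:,:,::-1]);cv2.imwrite("pics/lev_side.png",d[:,:,::-1])
E
```

```text
top green 74 [318.5 273. ] [ 0.5238 -0.2247  0.054 ]
top blue 77 [335.6 270.8] [ 0.5331 -0.2714  0.054 ]
top white 68 [352.8 268.5] [ 0.543  -0.3186  0.054 ]
top red 77 [369.6 266.2] [ 0.5529 -0.3651  0.054 ]
side green 64 [289.8 259.9] [ 0.5236 -0.2291  0.052 ]
side blue 107 [293.9 270.5] [ 0.5336 -0.2744  0.052 ]
side white 61 [298.  281.7] [ 0.5429 -0.3183  0.052 ]
side red 153 [302.7 296.3] [ 0.5528 -0.3694  0.052 ]
```

View pics/lev_top.png

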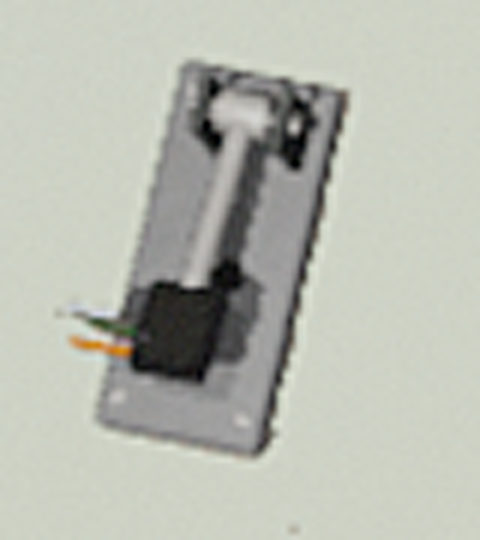

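View pics/lev_side.png

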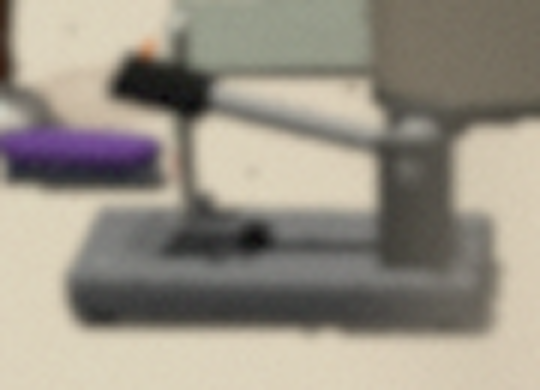

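The top crop shows the pad centre at crop (178,332), full-frame (229.7,275.3), and the hinge boss at crop (245,112), full-frame (240.8,238.7). The orange pointer and scale are on the pad's left, which is +y. The side crop confirms the lever is raised, with its base clear of other objects.

Run:
```python
from h import *;import pickle
from scipy.optimize import least_squares
fr=pickle.load(open("fr0.pkl","rb"));t,s=fr["top"],fr["side"]
pad=at_z(t,(229.7,275.3),.106);hin=at_z(t,(240.8,238.7),.082)
print("pad",pad,"hinge",hin,np.linalg.norm((hin-pad)[:2]))
# base corners in top crop (base top z=.026), fit pose
px=np.array([(187,65),(347,92),(262,452),(104,420)])/6+[200,220]
loc=np.array([(80,40),(80,-40),(-100,-40),(-100,40)])/1000
def W(p): 
    c,s_=np.cos(p[2]),np.sin(p[2]);return loc@np.array([[c,s_],[-s_,c]])+p[:2]
g=[at_z(t,q,.026)[:2] for q in px];print(np.round(g,4).tolist())
for d in (90,80,100):   # base extent unknown along x: -d..180-d
    loc[:,0]=np.array([180-d,180-d,-d,-d])/1000
    r=least_squares(lambda p:(W(p)-g).ravel(),[.55,.05,-.2]);p=r.x
    print(d,np.round(p,4),r.cost**.5, "pad rel", np.round(p[:2]-.050*np.array([np.cos(p[2]),np.sin(p[2])]),4))
print("pad side px",proj(s,pad),"hinge side px",proj(s,[hin[0],hin[1],.072]))
```

```text
pad [0.49378166 0.00806855 0.106     ] hinge [ 0.59944608 -0.00510059  0.082     ] 0.10648190435105452
[[0.6322, 0.0371], [0.6244, -0.0413], [0.4499, -0.0195], [0.4595, 0.0559]]
90 [ 0.5415  0.0081 -0.1159] 0.004344232870031091 pad rel [0.4918 0.0138]
80 [ 0.5316  0.0092 -0.1159] 0.004344232870030978 pad rel [0.4819 0.015 ]
100 [ 0.5514  0.0069 -0.1159] 0.004344232870031152 pad rel [0.5018 0.0127]
pad side px [280.85280971 196.8905412 ] hinge side px [322.9131382  210.07516074]
```

```bash
python3 -m crank '{"travel":[[0,0,0],[3,4,0],[6,8,0],[9,12,0],[12,16,0]],"turn":[[0,0,0],[0,0,0],[0,0,0],[0,0,0],[0,0,0]],"gripper":[1,1,1,1,1]}' 40
```

```text
clock: 0.6
position: [0.3795, -0.4072, 0.2313]
tool_rot: [-3.142, -0.0, 0.426]
force: [2.0, -1.3, -1.0]
grip_width: 0.0121
finger_force: 0.0
```

The pad-to-hinge distance in plan is 106.5 mm against an expected 106.6, and the lever yaw is about -0.12 rad. The key pitch is about 47.5 mm against 48. I'll approach above green while turning the closed fingers in line with the lever.

```bash
python3 -m crank '{"travel":[[2.4,3,-1],[4.8,6,-2],[7.2,9,-3.5],[9.6,12,-5],[12,15,-6.5]],"turn":[[0,0,8],[0,0,16],[0,0,24],[0,0,32],[0,0,40]],"gripper":[1,1,1,1,1]}' && python3 -m crank '{"travel":[[1,1.5,-2],[2.5,3.3,-4],[2.5,3.3,-5.5],[2.5,3.3,-5.5],[2.5,3.3,-5.5]],"turn":[[0,0,8],[0,0,16],[0,0,18.7],[0,0,18.7],[0,0,18.7]],"gripper":[1,1,1,1,1]}'
python3 - <<'E'
from workcell import bot
import cv2,pickle
fr={n:bot.grab_frame(n) for n in("top","side","wrist")}
pickle.dump(fr,open("fr1.pkl","wb"))
w=fr["wrist"];cv2.imwrite("pics/w1.png",w["pixels"][:,:,::-1])
print(w["fx"],w["cx"],w["cy"],w["extrinsics"].round(3).tolist(),bot.observe()["position"],bot.observe()["force"])
E
```

```text
clock: 1.1
position: [0.4995, -0.2576, 0.1658]
tool_rot: [3.141, -0.0, 1.131]
force: [0.4, -0.7, 0.2]
grip_width: -0.0
finger_force: 0.0
clock: 1.6
position: [0.5232, -0.2268, 0.1115]
tool_rot: [-3.141, 0.0, 1.448]
force: [0.8, 0.2, 0.2]
grip_width: 0.0002
finger_force: 0.0
371.64829954431775 324.0266820240779 240.65265749450552 [[0.993, -0.121, 0.001, -0.548], [-0.117, -0.953, 0.279, -0.16], [-0.032, -0.277, -0.96, 0.218], [0.0, 0.0, 0.0, 1.0]] [ 0.52375336 -0.2268462   0.11226293] [-0.17723233  0.53650303 -0.16408512]
```

View pics/w1.png

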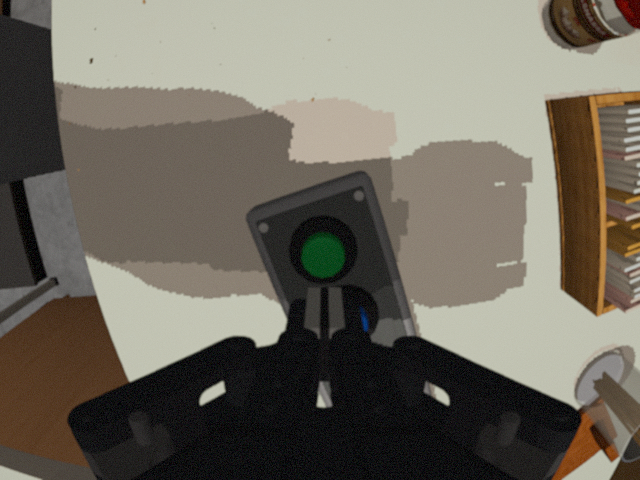

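The wrist view shows the green cap centre at (322,256), which projects to (0.5236, -0.2252). That agrees with the top camera. Pressing green.

```bash
python3 -m crank '{"travel":[[0,0.1,-2.5],[0,0.1,-4.8],[0,0.1,-5.6],[0,0.1,-6.0],[0,0.1,-6.3]],"turn":[[0,0,0],[0,0,0],[0,0,0],[0,0,0],[0,0,0]],"gripper":[1,1,1,1,1]}'; python3 -m crank '{"travel":[[0,0,-0.1],[0,0,-0.1],[0,0,-0.1],[0,0,-0.1],[0,0,-0.1]],"turn":[[0,0,0],[0,0,0],[0,0,0],[0,0,0],[0,0,0]],"gripper":[1,1,1,1,1]}'
```

```text
clock: 2.25
position: [0.5239, -0.2252, 0.049]
tool_rot: [3.141, 0.0, 1.451]
force: [-3.4, 0.6, 3.6]
grip_width: -0.0001
finger_force: 1.7
clock: 2.75
position: [0.5239, -0.2252, 0.048]
tool_rot: [3.141, 0.0, 1.451]
force: [-3.9, 0.2, 8.0]
grip_width: 0.0003
finger_force: 3.8
```

Green bottomed (z 0.048, 8 N, above the 4 N spring). Releasing it and moving over white.

```bash
python3 -m crank '{"travel":[[0,0,2],[0,0,4],[0.6,-3,4],[1.3,-6.5,4],[1.9,-9.4,4]],"turn":[[0,0,0],[0,0,0],[0,0,0],[0,0,0],[0,0,0]],"gripper":[1,1,1,1,1]}'; python3 -m crank '{"travel":[[0,0,0],[0,0,-2],[0,0,-3],[0,0,-3.5],[0,0,-3.9]],"turn":[[0,0,0],[0,0,0],[0,0,0],[0,0,0],[0,0,0]],"gripper":[1,1,1,1,1]}';  python3 -m crank '{"travel":[[0,0,-0.1],[0,0,-0.1],[0,0,-0.1],[0,0,-0.1],[0,0,-0.1]],"turn":[[0,0,0],[0,0,0],[0,0,0],[0,0,0],[0,0,0]],"gripper":[1,1,1,1,1]}'
```

```text
clock: 3.25
position: [0.5432, -0.3209, 0.0881]
tool_rot: [3.14, 0.001, 1.451]
force: [-0.8, -0.3, -1.1]
grip_width: -0.0001
finger_force: 0.0
clock: 3.75
position: [0.5427, -0.3185, 0.0483]
tool_rot: [-3.141, -0.0, 1.452]
force: [-2.3, 1.4, 3.6]
grip_width: 0.0001
finger_force: 1.9
clock: 4.25
position: [0.5427, -0.3186, 0.048]
tool_rot: [-3.141, 0.0, 1.452]
force: [-5.1, 3.3, 7.7]
grip_width: 0.0003
finger_force: 4.0
```

White bottomed (z 0.048, 7.7 N). Blue next.

```bash
python3 -m crank '{"travel":[[0,0,2],[0,0,4],[-0.3,1.5,4],[-0.7,3.3,4],[-1,4.7,4]],"turn":[[0,0,0],[0,0,0],[0,0,0],[0,0,0],[0,0,0]],"gripper":[1,1,1,1,1]}'; python3 -m crank '{"travel":[[0,0,0],[0,0,-2],[0,0,-3],[0,0,-3.5],[0,0,-3.9]],"turn":[[0,0,0],[0,0,0],[0,0,0],[0,0,0],[0,0,0]],"gripper":[1,1,1,1,1]}';  python3 -m crank '{"travel":[[0,0,-0.1],[0,0,-0.1],[0,0,-0.1],[0,0,-0.1],[0,0,-0.1]],"turn":[[0,0,0],[0,0,0],[0,0,0],[0,0,0],[0,0,0]],"gripper":[1,1,1,1,1]}'
```

```text
clock: 4.75
position: [0.5325, -0.2704, 0.0874]
tool_rot: [3.141, -0.0, 1.452]
force: [0.3, -0.6, 0.3]
grip_width: 0.0004
finger_force: 0.0
clock: 5.25
position: [0.5324, -0.2721, 0.0479]
tool_rot: [-3.141, -0.0, 1.451]
force: [-4.1, 1.7, 12.3]
grip_width: 0.0002
finger_force: 6.8
clock: 5.75
position: [0.5325, -0.2721, 0.048]
tool_rot: [-3.141, 0.0, 1.451]
force: [-6.2, 1.6, 12.2]
grip_width: -0.0001
finger_force: 5.8
```

Blue bottomed as well. Now lifting and moving above the lever pad.

```bash
python3 -m crank '{"travel":[[0,0,4.5],[0,2,8.5],[-1,6,11],[-1.8,10.7,11.3],[-2.6,15.5,11.3]],"turn":[[0,0,0],[0,0,0],[0,0,0],[0,0,0],[0,0,0]],"gripper":[1,1,1,1,1]}'; python3 -m crank '{"travel":[[-0.6,4.5,0],[-1.2,9,0],[-1.7,12.2,0],[-1.7,12.2,0],[-1.7,12.2,0]],"turn":[[0,0,0],[0,0,0],[0,0,0],[0,0,0],[0,0,0]],"gripper":[1,1,1,1,1]}'
python3 - <<'E'
from workcell import bot
import cv2,pickle
fr={n:bot.grab_frame(n) for n in("top","side","wrist")}
pickle.dump(fr,open("fr2.pkl","wb"))
cv2.imwrite("pics/w2.png",fr["wrist"]["pixels"][:,:,::-1])
print(bot.observe()["position"],bot.observe()["force"])
E
```

```text
clock: 6.25
position: [0.5069, -0.116, 0.1617]
tool_rot: [3.139, 0.0, 1.45]
force: [1.6, 0.5, -0.6]
grip_width: -0.0002
finger_force: 0.0
clock: 6.75
position: [0.49, 0.0054, 0.1606]
tool_rot: [3.141, 0.0, 1.453]
force: [0.8, -1.1, 0.3]
grip_width: -0.0003
finger_force: 0.0
[0.48991025 0.00390673 0.16032993] [-0.67698294  0.20334732  0.63481332]
```

View pics/w2.png

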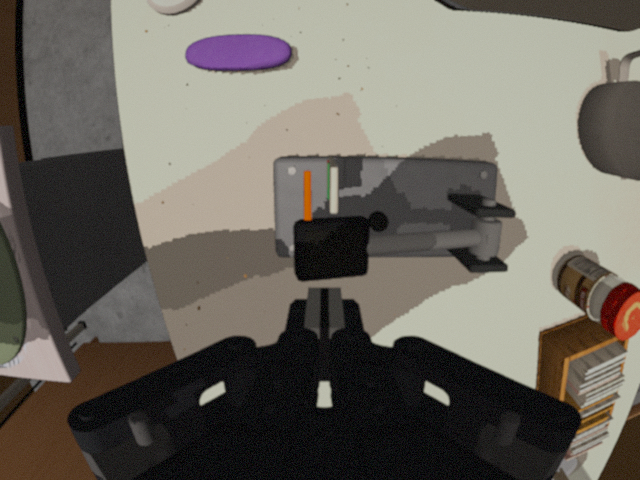

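The wrist view shows the pad top spanning roughly (297–367, 219–278), centred at (332,248). The pointer is at (308,195) and the plate edge at (333,190). I'll project the pad centre as a check.

Run:
```python
from h import *;import pickle
w=pickle.load(open("fr2.pkl","rb"))["wrist"];E=w["extrinsics"];c=-E[:3,:3].T@E[:3,3]
for uv,z in (((332,248),.106),((333,172),.116),((333,212),.116),((297,250),.112),((367,246),.10)):
    v=(np.array(uv)-[w["cx"],w["cy"]])/w["fx"];r=np.linalg.norm(v)
    d=E[:3,:3].T@np.append(v/r*np.sin(r),np.cos(r));print(uv,np.round(c+d*(z-c[2])/d[2],4))
```

```text
(332, 248) [0.4962 0.0111 0.106 ]
(333, 172) [0.5014 0.0539 0.116 ]
(333, 212) [0.4991 0.0334 0.116 ]
(297, 250) [0.4774 0.0141 0.112 ]
(367, 246) [0.5162 0.008  0.1   ]
```

The wrist estimate agrees to about 2–3 mm, and the current x, y suits the level pad. Descending gently.

```bash
python3 -m crank '{"travel":[[0,0.1,-2],[0,0.1,-4],[0,0.1,-4.6],[0,0.1,-5.2],[0,0.1,-5.8]],"turn":[[0,0,0],[0,0,0],[0,0,0],[0,0,0],[0,0,0]],"gripper":[1,1,1,1,1]}'; python3 -m crank '{"travel":[[0,0,-0.5],[0,0,-1],[0,0,-1.5],[0,0,-1.9],[0,0,-2.2]],"turn":[[0,0,0],[0,0,0],[0,0,0],[0,0,0],[0,0,0]],"gripper":[1,1,1,1,1]}'
python3 - <<'E'
from workcell import bot
import cv2,pickle,numpy as np
fr={n:bot.grab_frame(n) for n in("side","wrist")}
pickle.dump(fr,open("fr3.pkl","wb"))
a=cv2.resize(fr["side"]["pixels"][185:245,255:345],(780,520),interpolation=cv2.INTER_CUBIC)
cv2.imwrite("pics/s3.png",a[:,:,::-1])
cv2.imwrite("pics/w3.png",fr["wrist"]["pixels"][100:340,180:520,::-1])
print(bot.observe()["position"],bot.observe()["force"])
E
```

```text
clock: 7.4
position: [0.49, 0.0057, 0.1025]
tool_rot: [3.141, -0.0, 1.451]
force: [-1.1, 0.3, 3.2]
grip_width: 0.0
finger_force: 1.2
clock: 7.9
position: [0.4895, 0.0061, 0.08]
tool_rot: [-3.141, 0.0, 1.451]
force: [-4.2, 1.0, 6.0]
grip_width: -0.0
finger_force: 2.7
[0.48947112 0.00609612 0.07995428] [-4.04190128  0.52773253  4.77891789]
```

View pics/s3.png

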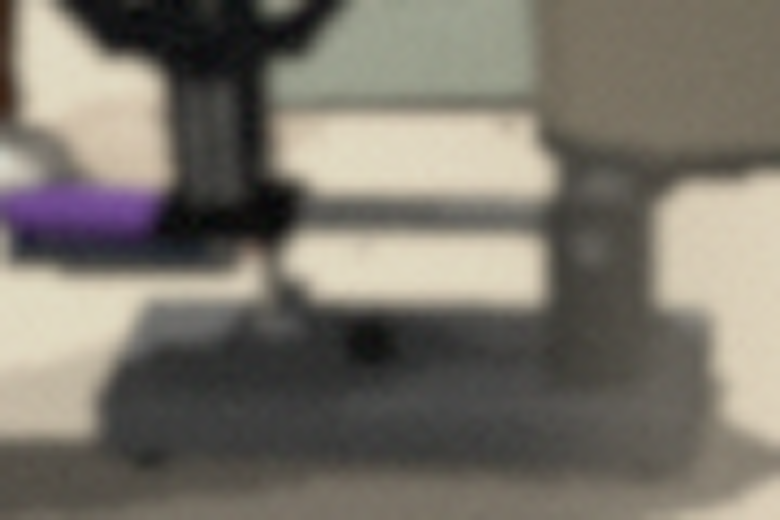

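View pics/w3.png

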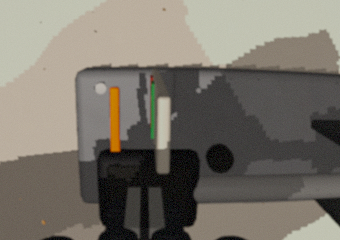

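The side crop shows the rod level (both ends at row ~212) with the fingers on the pad. The wrist crop shows the pad seated under the fingers and the pointer clear of the plate. TCP z is 0.080 against 0.079 for level, well inside the green band. Now holding for about 4.5 s.

```bash
python3 -m crank '{"travel":[[0,0,-0.05],[0,0,-0.05],[0,0,-0.05],[0,0,-0.05],[0,0,-0.05]],"turn":[[0,0,0],[0,0,0],[0,0,0],[0,0,0],[0,0,0]],"gripper":[1,1,1,1,1]}' 
for i in 1 2 3 4 5 6 7 8; do python3 -m crank '{"travel":[[0,0,0],[0,0,0],[0,0,0],[0,0,0],[0,0,0]],"turn":[[0,0,0],[0,0,0],[0,0,0],[0,0,0],[0,0,0]],"gripper":[1,1,1,1,1]}' | grep -E "clock|position|force: \["; done
```

```text
clock: 8.5
position: [0.4896, 0.0061, 0.0799]
tool_rot: [-3.141, 0.0, 1.451]
force: [-4.9, 1.0, 5.2]
grip_width: -0.0001
finger_force: 2.6
clock: 9.0
position: [0.4896, 0.0061, 0.0799]
force: [-5.0, 0.1, 5.0]
clock: 9.5
position: [0.4896, 0.0061, 0.0799]
force: [-4.4, 0.3, 5.4]
clock: 10.0
position: [0.4896, 0.0061, 0.0799]
force: [-4.2, -0.2, 5.4]
clock: 10.5
position: [0.4896, 0.0061, 0.0799]
force: [-3.4, 0.8, 5.2]
clock: 11.0
position: [0.4896, 0.0061, 0.0799]
force: [-4.1, 1.1, 5.0]
clock: 11.5
position: [0.4896, 0.0061, 0.0799]
force: [-3.2, -0.4, 5.2]
clock: 12.0
position: [0.4896, 0.0061, 0.0799]
force: [-4.1, -0.0, 4.9]
clock: 12.5
position: [0.4896, 0.0061, 0.0799]
force: [-3.9, -0.1, 4.9]
```

Held steadily for over 4 s at about 0.24 rad with about 5 N on the pad. Handing in.

```bash
python3 -c "
from workcell import bot
print(bot.job_done())"
```

```text
the job is handed in; nothing more can be done
None
```

I pressed and released the green, white and blue keys in order, then held the dead-man lever steady about level (estimated 0.24 rad, mid green band) for over 4 s, and handed the job in at about 12.5 s with the fingers still holding it; no verdict came back.

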